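# Feed a pan of off-cuts into the feeder hopper and switch it on

## Task

Pick up the aluminium pan by its leaning handle and tip all four off-cuts out of its spout into the square hopper of the feeder. Set the empty pan back upright in the middle of its plywood board and let go, and only then turn the feeder's knob clockwise past its click, as far as it goes. Leave the other things on the table where they are.

Things in the scene. Friction and masses are not known exactly. Their poses are not given: they have to be found in the camera images.
- feeder: Bench parts feeder, fixed to the table: grey base, square sheet-steel hopper, grey control pod (90 x 100 mm, 105 mm tall) on its local +y side. Origin on the table under the hopper's middle; x and y run along the hopper's sides, z up. An outlet chute sticks out 160 mm on the +x side. The knob's axis stands at (0, 0.205) m. Its yaw is within 0.2 rad of the world's.
- hopper_mouth (a point): Centre of the hopper's mouth, at the height of its rim, 144 mm above the table. The mouth is 220 x 220 mm inside; the walls slope in to a 130 x 130 mm floor 42 mm above the table.
- knob (a joint): The black knob on top of the control pod, in rad: 0 is off, where it starts; grows clockwise as seen from above to a stop at 1.2. A spring detent (about 0.1 Nm) holds it there and pulls it back if it is let go before 0.6; past 0.6 it snaps on to 1.2 and stays.
- knob_grip (a point): Point on the knob's upright axis at which to grip it, 142 mm above the table. The knob is an upright bar 61 mm long and 14 mm thick, from 119 to 149 mm above the table, on a disc of 64 mm. At joint 0 the bar lies along the feeder's x axis and is gripped across its thickness; the point's own x axis always runs along the bar.
- board: Plywood board fixed to the table, 270 x 170 x 12 mm, on which the pan stands. Origin in the middle of its underside, x along its length.
- pan: Aluminium pan, 0.25 kg, 190 mm long (local x, -0.092 to +0.098 m), 106 mm wide (local y); side and back walls 36 mm tall, floor 3 mm thick. Origin on its underside, z up. The +x end is the spout; at the start it points to the robot's left, towards the feeder. The load has slid out when the pan is tipped some 70 degrees, spout down. A leaning handle spans it (see pan_grip).
- pan_spout (a point): Middle of the spout's edge, at (0.096, 0, 0.017) m in the pan's frame. The spout has no end wall; the pan's floor rises towards it at 20 degrees over the last 43 mm.
- pan_grip (a point): Middle of the handle's crossbar, at (-0.0323, 0, 0.0986) m in the pan's frame. The bar lies along y, 116 mm long, 14 mm thick, 24 mm tall, on two flat arms; arms and bar lean 32 degrees back from the spout. So in the pan's frame fingers point along (0.53, 0, -0.85) and close along (0.85, 0, 0.53).
- round_1: solid aluminium off-cut, 0.1 kg give or take a third; starts lying across the pan; origin at its centre, a round slug 28 mm in diameter and 64 mm long, its length along its local y axis.
- square_1: solid aluminium off-cut, 0.1 kg give or take a third; starts lying across the pan; origin at its centre, a square block 26 x 26 x 62 mm, its length along its local y axis.
- round_2: Another slug like round_1.
- square_2: Another block like square_1.
- screwdriver: Screwdriver with an amber handle, 190 mm long, lying on the robot's side of the feeder. Bystander.
- pliers: Long-nose pliers with blue grips, 170 x 44 x 12 mm, lying on the robot's side of the board. Bystander.
- parts_tin: Closed red tin, 76 x 112 x 28 mm, beyond the board. Bystander.
- line_spool: Black spool, 61 mm across, 20 mm tall, beyond the control pod. Bystander.

How it is judged:
By the outcome, as a careful person would: the job done as asked, in the order asked, and still so for the second after the job is handed in, with the robot touching nothing.
It also fails if it takes over 64 s, if anything falls off the work surface, if the arm or the gripper's body presses on something with over 40 N, if the wrist force passes 120 N, or if a joint passes its speed limit or range.

## Robot

A 6-joint arm with a two-finger parallel gripper is mounted at the origin on a cart in front of the work surface, level with it; the furniture and walls round the work are solid. World frame = base frame: x ahead of the robot, y to its left, z up, the work surface at z = 0. Lengths are in mm, angles in rad, forces in N, time in s.
With the tool pointing down it reaches from about 375 to 900 mm from the base axis. Payload 3.1 kg.
Tool frame: the origin (TCP) lies at the very end of the fingers, on their centre line; the grasp point (between the pads) lies 19 mm behind it (arm.pinch_z is the distance from the TCP to the grasp point, in mm); z points along the fingers, y is the line along which they close (so a half turn about z gives the same grasp; the last joint's range is limited). The gripper opens to 87 mm and grips with 3 to 60 N. Pads are 19 mm wide; open, the fingers measure 117 mm over their backs; the gripper's body (75 mm by 190 mm) begins 51 mm behind the grasp point.
Start: joints at [-1.472, 0.527, 1.433, -0, 1.181, -0.178], TCP at [170.823, -601.179, 222.548] pointing down, gripper open.
Joint ranges: [-3.08, 3.08], [-0.75, 2.2], [0.22, 2.44], [-1.43, 4.57], [0, 2.65], [-2.85, 2.85]. Speed limits (rad/s): [2.79, 2.79, 3.14, 3.14, 3.14, 3.14].

## Interface

Orientations are given as a rotation vector (axis times angle).
In Python, from plant import arm gives the robot as it stands.
- The arm moves only by the shell command python3 drive.py 'ROWS'. ROWS is a JSON list of rows, 1 to 5 of them, each of 7 numbers: dx, dy, dz in mm, then a rotation vector rx, ry, rz in rad, then the finger opening in mm; each row shifts and turns the commanded pose from where the row before left it, along the tool's axes as they then stand; what a row does not reach is not made up. A row lasts 1/10 s, in which the tool goes at most 50 mm and 0.15 rad, less where a joint would pass 70% of its speed; a pose out of reach is approached as far as the arm can. The fingers move at their own pace and stop on an object; the grip force is fixed at half the most. Time passes only in rows, so rows that do not move let the fingers close. It prints the time, the measured TCP pose, the force, the opening and the grip force at its end.
- arm.get_obs(): the state, without advancing time (a new reading comes with each control period).
- arm.read_camera(name): name is "side" or "top"; returns a dict with "image" (400x640x3 uint8, red, green, blue), "fx", "fy", "cx", "cy" (pixels), "R" (3x3) and "t" (3): a world point X has camera coordinates R X + t. Camera axes: x right, y down, z forward; pixel columns grow to the right and rows downward; lengths in mm; the calibration is good to about 2 mm. A picture is of the moment at which its call begins. There is no depth.
- arm.sign_off(): hands the job in; it is judged then, once.
The state is a dict: "time_s": time; "joint_positions": joint angles; "joint_velocities": joint speeds; "effort": joint torques, N m; "position": TCP position; "orientation": TCP orientation; "force": force on the tool from outside, world axes, zero at the start; "ft_torque": the same for the moment, N m; "width": finger opening in mm; "grip_force": force on a finger pad.
Only numpy, scipy, OpenCV 4.12 (cv2) and the standard library are available. Lean on these libraries where they do the work, as an engineer would, in place of code of your own. Each camera call takes 0.05 s, during which the arm holds its last target. There are 200 camera calls.

## Working session

There is one attempt and no reset: what is moved stays moved. The work goes in short steps, Python scripts to look and compute and a shell command to move; the robot and the scene stay as the last step left them, time stands still between calls to the robot, and variables do not carry over. Pictures are saved under pics/ and viewed, at most 12 in all, crops included, and the job is handed in when it is done.

```bash
ls; mkdir -p pics
python3 - <<'E'
from plant import arm
import cv2,json
for n in("top","side"):
    c=arm.read_camera(n); cv2.imwrite(f"pics/{n}0.png",c["image"][:,:,::-1]); print(n,c["fx"],c["fy"],c["cx"],c["cy"],c["R"],c["t"])
o=arm.get_obs();print(o)
E
```

```text
drive.py
pics
plant.py
top 422.4956851092801 422.4956851092801 314.10113476359373 198.8703675881857 [[-0.01295266 -0.9999112   0.00313344]
 [-0.99499499  0.01257833 -0.09912995]
 [ 0.09908173 -0.00440175 -0.99506956]] [ -39.26302509  579.93839996 1125.03834412]
side 440.0213858951881 440.0213858951881 316.44757454213493 202.50894304517584 [[-0.61954923  0.78495524  0.0020054 ]
 [ 0.66695689  0.52775926 -0.52596451]
 [-0.41391696 -0.32452339 -0.85050415]] [ 368.60037684 -274.86365899 1569.22276205]
{'time_s': 0.1, 'joint_positions': array([-1.47250214e+00,  5.28383012e-01,  1.43372290e+00, -1.54775878e-05,
        1.18138661e+00, -1.78474052e-01]), 'joint_velocities': array([-0.00047723, -0.00196798, -0.00318355,  0.00247399, -0.00122161,
       -0.00026441]), 'effort': array([-5.92801712e-06, -4.40985525e+01, -1.77150464e+01,  6.35025487e-02,
        5.33621467e-02, -4.29395084e-05]), 'position': array([ 170.75718959, -600.56792322,  221.67975711]), 'orientation': array([-3.10967759e+00, -4.33107496e-01, -9.70843977e-05]), 'force': array([ 0.03894069,  0.29028138, -0.30454644]), 'ft_torque': array([ 0.02469078,  0.00010253, -0.01167023]), 'grip_force': 0.0, 'width': 87.07590436881183}
```

View pics/top0.png

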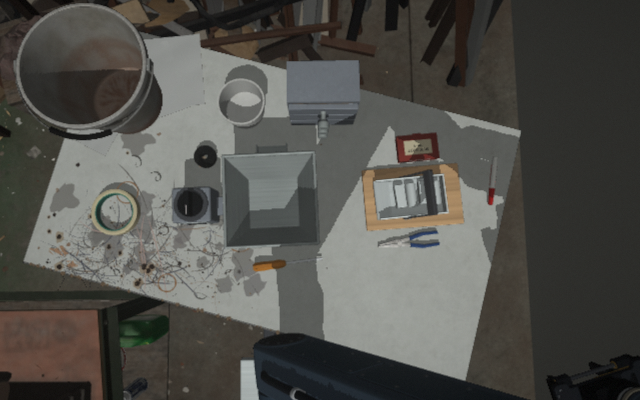

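View pics/side0.png

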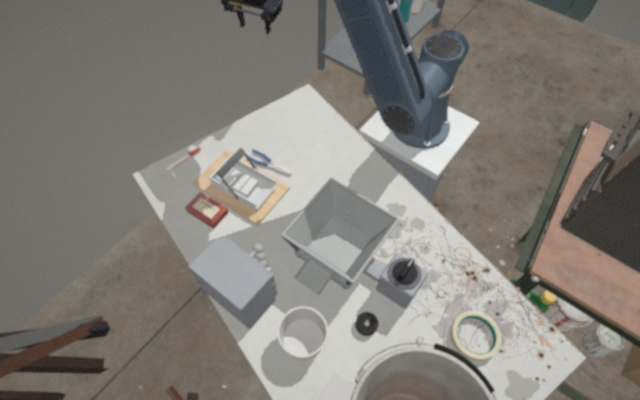

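The top view shows the board at about (363–463, 165–230) with the pan in it, the hopper at (222–317, 152–246) and the knob on its pod near (194, 204). In the side view the pan is near (245, 178), the hopper near (342, 235) and the knob near (405, 270). Next I'll enlarge both.

Run:
```python
import cv2,numpy as np
t=cv2.imread("pics/top0.png");s=cv2.imread("pics/side0.png")
f=lambda i,x,y,w,h,k:cv2.resize(i[y:y+h,x:x+w],None,fx=k,fy=k,interpolation=cv2.INTER_CUBIC)
a=f(t,350,155,125,75,6.4); b=f(t,165,145,160,110,3.5)
cv2.imwrite("pics/a.png",np.vstack([a[:,:800],]))
c=f(s,185,135,115,90,6.4); cv2.imwrite("pics/c.png",c)
d=f(s,270,170,160,140,3.5); k=np.zeros((600,800,3),np.uint8)
k=np.zeros((500,800,3),np.uint8);b=f(t,165,145,160,110,2.5);d=f(s,270,170,160,140,2.5);k[:275,:400]=b;k[:350,400:]=d
cv2.imwrite("pics/bd.png",k)
```

```text
(no output)
```

View pics/a.png

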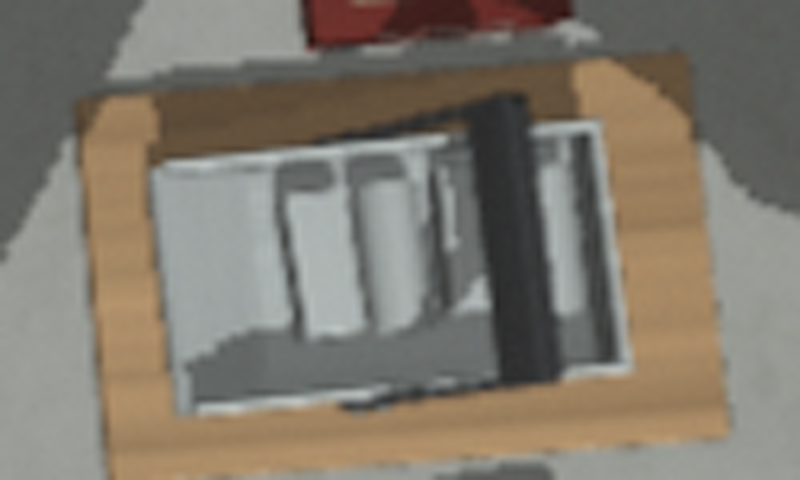

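View pics/c.png

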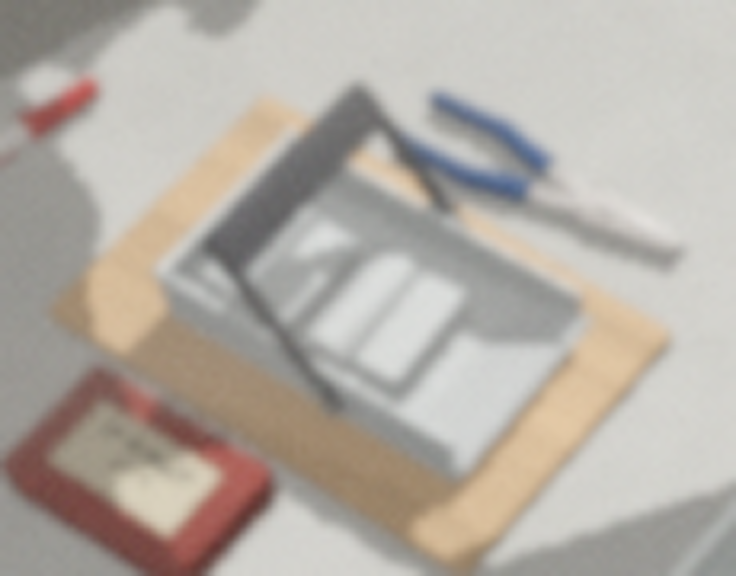

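View pics/bd.png

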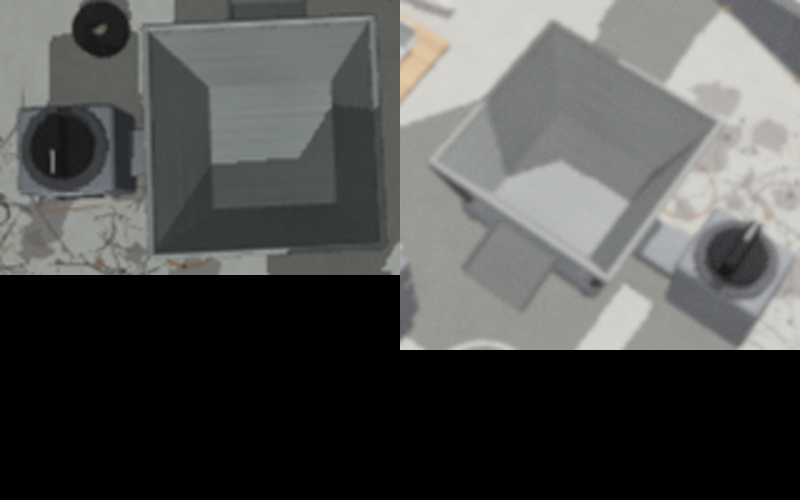

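The crops show the handle's crossbar from (496, 97) to (530, 379) in the top crop and from (220, 254) to (370, 100) in the side crop. The four rim corners of the hopper, the board corners and the knob disc with its white pointer are clear in both views. I'll triangulate them.

```bash
cat > h.py <<'E'
import numpy as np,cv2
from plant import arm
from scipy.spatial.transform import Rotation as Ro
def cam(n):
    c=arm.read_camera(n); c["K"]=np.array([[c["fx"],0,c["cx"]],[0,c["fy"],c["cy"]],[0,0,1]]); c["P"]=c["K"]@np.c_[c["R"],c["t"]]; return c
def tri(T,S,a,b):
    X=cv2.triangulatePoints(T["P"],S["P"],np.array(a,float).T,np.array(b,float).T); return (X[:3]/X[3]).T
def plane(c,uv,z):
    uv=np.array(uv,float).reshape(-1,2); o=-c["R"].T@c["t"]
    d=np.c_[uv,np.ones(len(uv))]@np.linalg.inv(c["K"]).T@c["R"]
    return o+d*((z-o[2])/d[:,2])[:,None]
def proj(c,X):
    x=np.atleast_2d(X)@c["P"][:,:3].T+c["P"][:,3]; return x[:,:2]/x[:,2:]
def un(uv,k,x,y): return (np.array(uv,float)+.5)/k-.5+[x,y]
E
cat > m.py <<'E'
from h import *
np.set_printoptions(precision=1,suppress=True)
T=cam("top");S=cam("side")
A=lambda l:un(l,6.4,350,155); C=lambda l:un(l,6.4,185,135); B=lambda l:un(l,2.5,165,145); D=lambda l:un(l,2.5,270,170)
def show(n,a,b):
    X=tri(T,S,a,b); e=np.abs(proj(T,X)-a).max(); c=X.mean(0); print(n,X,"mean",c,"err",e); return X
X=show("bar",A([(496,97),(530,379)]),C([(220,254),(370,100)])); d=X[0]-X[1];print("bar dir deg",np.degrees(np.arctan2(d[1],d[0])),np.linalg.norm(d))
X=show("board",A([(78,100),(690,55),(730,435),(108,478)]),C([(455,570),(52,310),(265,98),(670,335)]))
d=X[0]+X[3]-X[1]-X[2];print("yaw long",np.degrees(np.arctan2(d[1],d[0])))
X=show("panback",A([(600,122),(630,372),(155,168),(188,412)]),C([(160,270),(298,130),(460,475),(585,315)]))
X=show("hop",B([(141,25),(375,16),(386,244),(152,255)]),D([(207,282),(32,160),(152,20),(320,122)]))
d=X[0]+X[3]-X[1]-X[2];print("yaw +y",np.degrees(np.arctan2(d[1],d[0])))
print("disc",show("disc",B([(65,148)]),D([(335,258)])), plane(T,B([(65,148)]),119),plane(S,D([(335,258)]),119))
show("pointer",B([(52,148),(53,172)]),D([(358,225),(340,243)]))
E
python3 m.py
```

```text
bar [[ 641.5 -334.6  115.6]
 [ 529.5 -344.9  111.7]] mean [ 585.5 -339.7  113.7] err 0.048228741039849865
bar dir deg 5.246228345111787 112.5480722292805
board [[ 661.3 -182.6    9.2]
 [ 676.7 -450.     5.2]
 [ 510.4 -461.1    4. ]
 [ 495.3 -190.1   10.1]] mean [ 585.9 -320.9    7.2] err 0.5126140027957149
yaw long 93.23637478357729
panback [[ 640.9 -395.8   48.2]
 [ 535.1 -404.3   46.8]
 [ 627.3 -211.2   24.3]
 [ 522.1 -221.9   30. ]] mean [ 581.3 -308.3   37.3] err 0.3761753570914266
hop [[681.3 183.3 142.9]
 [686.3 -47.2 141.9]
 [460.9 -55.9 142.6]
 [453.7 171.3 141.3]] mean [570.5  62.9 142.2] err 0.8208168918321803
yaw +y 91.52279019949387
disc [[562.8 267.2 106.8]] mean [562.8 267.2 106.8] err 0.037656640884449644
disc [[562.8 267.2 106.8]] [[561.6 263.8 119. ]] [[568.5 268.2 119. ]]
pointer [[553.1 266.9 172.7]
 [543.4 269.3 115.4]] mean [548.2 268.1 144. ] err 2.905822576944928
```

Two-view results:

| Item | Position (mm) | Yaw |
|---|---|---|
| Handle bar | (585.5, −339.7, 113), about 111 from the text | |
| Pan | | 94.6° |
| Board | centre (586, −321) | 93.2° |
| Hopper | (570.5, 63) | about 2° |
| Knob | (563, 267.5) | |

Next is the helper that turns a target into tool-axis steps.

```bash
cat > g.py <<'E'
from h import *
np.set_printoptions(precision=3,suppress=True)
def panR(yaw,tilt=0): return (Ro.from_euler("z",yaw,degrees=True)*Ro.from_euler("y",tilt,degrees=True))
RT=Ro.from_matrix(np.array([[0,1,0],[-.848,0,-.530],[-.530,0,.848]])) # placeholder
z=np.array([.53,0,-.848]);y=-np.array([.848,0,.53]);RT=Ro.from_matrix(np.c_[np.cross(y,z),y,z])  # tool in pan frame
G=np.array([-32.3,0,98.6])
def delta(p,R,p0=None,R0=None):
    o=arm.get_obs(); p0=o["position"] if p0 is None else p0; R0=Ro.from_rotvec(o["orientation"]) if R0 is None else R0
    d=R0.inv().apply(np.array(p)-p0); r=(R0.inv()*R).as_rotvec()
    print("tool d",d,"rot",r,"| d in new axes",R.inv().apply(np.array(p)-p0)); return d,r
E
python3 - <<'E'
from g import *
R=panR(94.6)*RT; zt=R.as_matrix()[:,2]; g=np.array([585.5,-339.7,112.])
tcp=g+19*zt
print("tcp",tcp,zt); delta(tcp-90*zt,R)
E
```

```text
tcp [ 584.692 -329.662   95.888] [-0.043  0.528 -0.848]
tool d [ 462.916 -100.806   49.961] rot [0.555 0.055 0.191] | d in new axes [ 434.326 -134.184  142.494]
```

```bash
python3 drive.py '[[0,0,0,0.111,0.011,0.038,87],[0,0,0,0.111,0.011,0.038,87],[0,0,0,0.111,0.011,0.038,87],[0,0,0,0.111,0.011,0.038,87],[0,0,0,0.111,0.011,0.038,87]]' && python3 drive.py '[[20,-6,7,0,0,0,87],[40,-12,13,0,0,0,87],[40,-12,13,0,0,0,87],[40,-12,13,0,0,0,87],[40,-12,13,0,0,0,87]]' && python3 drive.py '[[40,-12,13,0,0,0,87],[40,-12,13,0,0,0,87],[40,-12,13,0,0,0,87],[40,-12,13,0,0,0,87],[40,-12,13,0,0,0,87]]' && python3 drive.py '[[35,-11,11,0,0,0,87],[15,-5,5,0,0,0,87],[0,0,0,0,0,0,87]]'
python3 - <<'E'
from g import *
R=panR(94.6)*RT; zt=R.as_matrix()[:,2]; g=np.array([585.5,-339.7,112.])
delta(g+19*zt,R);print(arm.get_obs()["joint_positions"])
E
```

```text
time_s: 0.7
position: [171.0, -601.5, 222.8]
orientation: [-2.58, -0.104, 0.03]
force: [0.2, 0.3, 0.4]
width: 86.8
grip_force: 0.0
time_s: 1.2
position: [345.9, -508.0, 201.0]
orientation: [-2.583, -0.106, 0.029]
force: [0.5, -0.2, 0.2]
width: 86.7
grip_force: 0.0
time_s: 1.7
position: [538.1, -406.4, 177.9]
orientation: [-2.583, -0.106, 0.029]
force: [-0.7, -0.6, 0.2]
width: 87.0
grip_force: 0.0
time_s: 2.0
position: [586.0, -379.6, 172.3]
orientation: [-2.582, -0.111, 0.031]
force: [-0.8, 0.1, -0.5]
width: 86.8
grip_force: 0.0
tool d [ 2.931 -1.901 91.222] rot [0.001 0.002 0.005] | d in new axes [ 2.699 -1.799 91.231]
[-0.872  0.882  0.965  0.315  1.757  0.599]
```

```bash
python3 drive.py '[[3,-2,10,0,0,0,50],[0,0,20,0,0,0,50],[0,0,20,0,0,0,50],[0,0,20,0,0,0,50],[0,0,12,0,0,0,50]]' && python3 drive.py '[[0,0,8,0,0,0,50],[0,0,0,0,0,0,50]]'
python3 - <<'E'
from g import *
c=cam("top");s=cam("side")
f=lambda i,x,y,w,h,k:cv2.resize(i[y:y+h,x:x+w,::-1],None,fx=k,fy=k,interpolation=cv2.INTER_CUBIC)
cv2.imwrite("pics/e.png",np.hstack([f(c["image"],355,140,110,100,3.6),f(s["image"],190,115,110,100,3.6)]))
R=panR(94.6)*RT; zt=R.as_matrix()[:,2]; g=np.array([585.5,-339.7,112.])
delta(g+19*zt,R)
E
```

```text
time_s: 2.5
position: [581.5, -337.2, 102.8]
orientation: [-2.581, -0.102, 0.032]
force: [-0.2, 0.1, 0.2]
width: 55.6
grip_force: 0.0
time_s: 2.7
position: [582.4, -332.9, 96.6]
orientation: [-2.581, -0.104, 0.031]
force: [0.2, 0.2, 0.7]
width: 51.0
grip_force: 0.0
tool d [ 1.528 -2.563  3.94 ] rot [ 0.003 -0.001  0.001] | d in new axes [ 1.529 -2.553  3.946]
```

View pics/e.png

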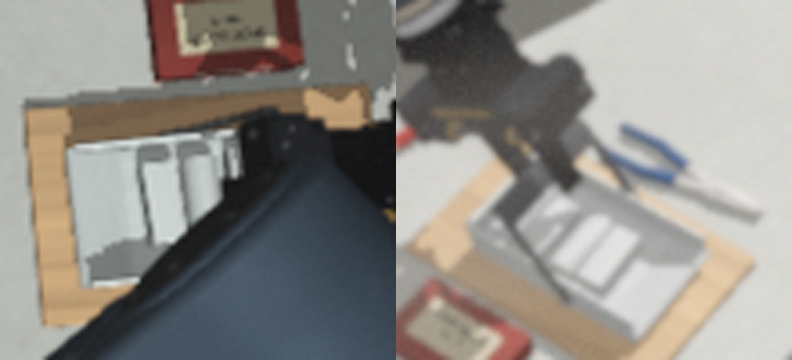

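The fingers straddle the crossbar near its middle, at about (545, 165) in the right half. Closing now.

```bash
python3 drive.py '[[1,-2,3,0,0,0,50],[0,0,0,0,0,0,30],[0,0,0,0,0,0,8],[0,0,0,0,0,0,8],[0,0,0,0,0,0,8]]' && python3 drive.py '[[0,0,0,0,0,0,8],[0,0,0,0,0,0,8]]'
```

```text
time_s: 3.3
position: [584.2, -329.8, 96.0]
orientation: [-2.583, -0.106, 0.029]
force: [-0.5, -0.5, -1.0]
width: 25.6
grip_force: 0.0
time_s: 3.5
position: [584.1, -330.0, 95.6]
orientation: [-2.584, -0.106, 0.029]
force: [-0.2, -1.0, -0.9]
width: 13.6
grip_force: 30.0
```

```bash
python3 drive.py '[[0,-3,-4,0,0,0,8],[0,-5,-8,0,0,0,8],[0,-10,-16,0,0,0,8],[0,-16,-25,0,0,0,8],[0,-18,-30,0,0,0,8]]' && python3 drive.py '[[0,-16,-25,0,0,0,8],[0,-12,-19,0,0,0,8],[0,-5,-9,0,0,0,8],[0,0,0,0,0,0,8],[0,0,0,0,0,0,8]]'
python3 - <<'E'
from g import *
R=panR(94.6)*RT
delta([584.1-4,-330+230,95.6+160],R)
p=RT.inv().apply(np.array([96,0,17])-(G+19*z)); print("spout in tool",p)
for a in(.1,.14):
  r=Ro.from_matrix(RT.as_matrix()).inv().apply([0,a,0]); print(r, p-Ro.from_rotvec(r).apply(p))
S=cam("side");T=cam("top");cv2.imwrite("pics/f_t.png",T["image"][:,:,::-1]);cv2.imwrite("pics/f_s.png",S["image"][:,:,::-1])
f=lambda i,x,y,w,h,k:cv2.resize(i[y:y+h,x:x+w,::-1],None,fx=k,fy=k,interpolation=cv2.INTER_CUBIC)
cv2.imwrite("pics/f.png",np.hstack([f(T["image"],330,120,140,120,2.8),f(S["image"],180,85,140,120,2.8)]))
E
```

```text
time_s: 4.0
position: [583.5, -328.9, 194.7]
orientation: [-2.581, -0.105, 0.032]
force: [0.6, -0.6, -5.9]
width: 13.6
grip_force: 30.0
time_s: 4.5
position: [583.5, -329.2, 255.4]
orientation: [-2.582, -0.105, 0.031]
force: [-0.4, 0.5, -6.1]
width: 13.7
grip_force: 30.0
tool d [  15.221 -194.177  120.844] rot [0.001 0.001 0.001] | d in new axes [  14.959 -194.041  121.095]
spout in tool [ -0.    -65.55  118.195]
[-0.1  0.  -0. ] [ -0.    -12.127  -5.954]
[-0.14  0.   -0.  ] [ -0.    -17.135  -7.991]
```

View pics/f.png

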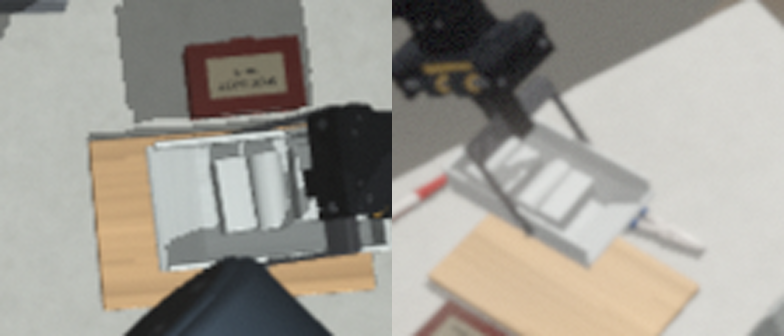

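The pan hangs level with all its load, clear of the board. I'll carry it to the hopper.

```bash
python3 drive.py '[[0.5,-7,4,0,0,0,8],[1,-15,9,0,0,0,8],[2,-24,15,0,0,0,8],[2,-28,18,0,0,0,8],[2,-28,18,0,0,0,8]]' && python3 drive.py '[[2,-28,18,0,0,0,8],[2,-24,15,0,0,0,8],[1.5,-20,12,0,0,0,8],[1,-13,8,0,0,0,8],[1,-7,4,0,0,0,8]]' && python3 drive.py '[[0,0,0,0,0,0,8],[0,0,0,0,0,0,8]]'
python3 - <<'E'
from g import *
o=arm.get_obs();print(o["joint_positions"])
S=cam("side");T=cam("top");cv2.imwrite("pics/b_t.png",T["image"][:,:,::-1]);cv2.imwrite("pics/b_s.png",S["image"][:,:,::-1])
hsv=cv2.cvtColor(T["image"],cv2.COLOR_RGB2HSV); m=cv2.inRange(hsv,(8,60,60),(25,200,255)); m[:, :340]=0;m[:,480:]=0
c=max(cv2.findContours(m,0,2)[0],key=cv2.contourArea);b=cv2.boxPoints(cv2.minAreaRect(c));print(cv2.contourArea(c),b)
X=plane(T,b,12);print(X,X.mean(0))
E
```

```text
time_s: 5.1
position: [581.2, -207.0, 254.9]
orientation: [-2.581, -0.104, 0.031]
force: [1.8, -0.0, -6.2]
width: 13.7
grip_force: 30.0
time_s: 5.6
position: [580.0, -98.8, 256.0]
orientation: [-2.583, -0.107, 0.031]
force: [0.1, -0.0, -6.5]
width: 13.6
grip_force: 30.0
time_s: 5.8
position: [580.8, -101.5, 255.9]
orientation: [-2.584, -0.105, 0.028]
force: [0.1, -0.4, -6.0]
width: 13.7
grip_force: 30.0
[-0.588  0.573  1.382  0.427  1.554  0.814]
302.0 [[338.243  47.079]
 [340.09   37.534]
 [378.77   45.02 ]
 [376.923  54.566]]
[[1018.675 -121.832   12.   ]
 [1047.278 -127.69    12.   ]
 [1023.512 -238.563   12.   ]
 [ 995.009 -232.454   12.   ]] [1021.119 -180.135   12.   ]
```

```bash
python3 drive.py '[[0,-7.3,-3.6,-0.06,0,0,8],[0,-14.6,-7,-0.12,0,0,8],[0,-14.6,-7,-0.12,0,0,8],[0,-14.6,-7,-0.12,0,0,8],[0,-7.3,-3.6,-0.06,0,0,8]]' && python3 drive.py '[[0,0,10,0,0,0,8],[0,0,14,0,0,0,8],[0,0,8,0,0,0,8],[0,0,0,0,0,0,8]]'
python3 - <<'E'
from g import *
o=arm.get_obs();R=Ro.from_rotvec(o["orientation"]);P=R*RT.inv()
print("spout",o["position"]+R.apply([0,-65.55,118.2]),"tilt",np.degrees(np.arcsin(-P.as_matrix()[2,0])),o["joint_positions"])
E
```

```text
time_s: 6.4
position: [576.7, -54.9, 305.1]
orientation: [-3.063, -0.126, 0.0]
force: [-0.1, -0.1, -6.2]
width: 13.9
grip_force: 30.0
time_s: 6.8
position: [574.9, -54.8, 268.2]
orientation: [-3.059, -0.121, 0.013]
force: [-0.6, 0.4, -6.4]
width: 13.8
grip_force: 30.0
spout [568.315  19.782 155.607] tilt 27.394836656791952 [-0.327  0.423  1.486  0.075  1.27   1.141]
```

```bash
python3 drive.py '[[0,-12.1,-6,-0.1,0,0,8],[0,-12.1,-6,-0.1,0,0,8],[0,-12.1,-6,-0.1,0,0,8],[0,-12.1,-6,-0.1,0,0,8],[0,-12.1,-6,-0.1,0,0,8]]' && python3 drive.py '[[0,-12.1,-6,-0.1,0,0,8],[0,-12.1,-6,-0.1,0,0,8],[0,-12.1,-6,-0.1,0,0,8],[0,-12.1,-6,-0.1,0,0,8],[0,-12.1,-6,-0.1,0,0,8]]' && python3 drive.py '[[0,0,0,0,0,0,8],[0,0,0,0,0,0,8],[0,0,0,0,0,0,8],[0,0,0,0,0,0,8],[0,0,0,0,0,0,8]]'
python3 - <<'E'
from g import *
o=arm.get_obs();R=Ro.from_rotvec(o["orientation"]);P=R*RT.inv()
print("spout",o["position"]+R.apply([0,-65.55,118.2]),"tilt",np.degrees(np.arcsin(-P.as_matrix()[2,0])),o["joint_positions"])
f=lambda i,x,y,w,h,k:cv2.resize(i[y:y+h,x:x+w,::-1],None,fx=k,fy=k,interpolation=cv2.INTER_CUBIC)
cv2.imwrite("pics/i.png",np.hstack([f(cam("top")["image"],190,100,200,170,2),f(cam("side")["image"],230,130,200,170,2)]))
E
```

```text
time_s: 7.3
position: [572.0, 8.8, 293.8]
orientation: [2.715, 0.106, 0.027]
force: [-0.4, -1.3, -5.4]
width: 13.5
grip_force: 30.0
time_s: 7.8
position: [567.3, 75.4, 282.9]
orientation: [2.217, 0.086, 0.049]
force: [0.2, -0.1, -2.8]
width: 13.6
grip_force: 30.0
time_s: 8.3
position: [566.4, 73.4, 283.5]
orientation: [2.218, 0.087, 0.047]
force: [-0.2, -0.5, -1.0]
width: 13.6
grip_force: 30.0
spout [571.041  19.072 159.813] tilt 84.82750110312193 [ 0.348  0.605  1.473 -0.884  1.461  2.131]
```

View pics/i.png

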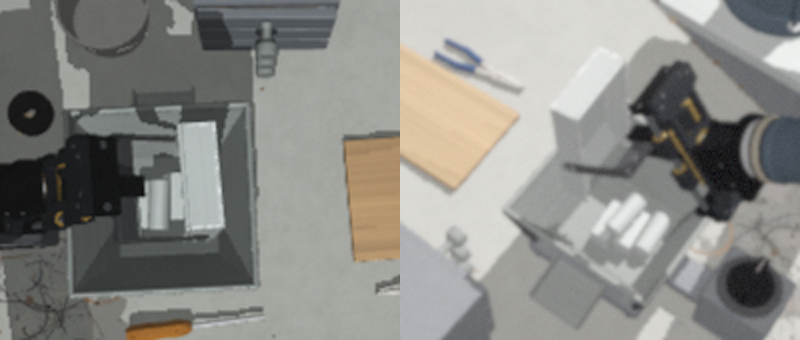

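The side half shows all four off-cuts lying in the hopper around (605–655, 210–235). The tilted pan is empty, and the board is uncovered. I'll raise the pan, level it, and measure the bare board.

```bash
python3 - <<'E'
from g import *
T=cam("top");S=cam("side");
for n,C,w in(("T",T,(340,470,140,250)),("S",S,(180,300,120,240))):
    hsv=cv2.cvtColor(C["image"],cv2.COLOR_RGB2HSV); m=cv2.inRange(hsv,(8,70,60),(25,220,255)); q=np.zeros_like(m);q[w[2]:w[3],w[0]:w[1]]=m[w[2]:w[3],w[0]:w[1]]
    q=cv2.morphologyEx(q,cv2.MORPH_OPEN,np.ones((3,3)))
    c=max(cv2.findContours(q,0,2)[0],key=cv2.contourArea);h=cv2.convexHull(c);ap=cv2.approxPolyDP(h,4,True).reshape(-1,2)
    X=plane(C,ap,12);print(n,cv2.contourArea(c),ap.tolist(),X.round(1).tolist(),X.mean(0))
E
python3 drive.py '[[0,12,-9,0,0,0,8],[0,20,-15,0,0,0,8],[0,13.7,8.7,0.12,0,0,8],[0,13.7,8.7,0.12,0,0,8],[0,13.7,8.7,0.12,0,0,8]]' && python3 drive.py '[[0,13.7,8.7,0.12,0,0,8],[0,13.7,8.7,0.12,0,0,8],[0,13.7,8.7,0.12,0,0,8],[0,13.7,8.7,0.12,0,0,8],[0,13.7,8.7,0.12,0,0,8]]' && python3 drive.py '[[0,13.7,8.7,0.12,0,0,8],[0,13.7,8.7,0.12,0,0,8],[0,13.7,8.7,0.12,0,0,8],[0,13.7,8.7,0.12,0,0,8],[0,0,0,0,0,0,8]]'
```

```text
T 5694.5 [[456, 163], [463, 222], [367, 229], [363, 170]] [[676.9, -445.1, 12.0], [511.7, -456.8, 12.0], [495.9, -191.3, 12.0], [660.3, -184.3, 12.0]] [ 586.212 -319.349   12.   ]
S 25.5 [[232, 206], [242, 213]] [[662.3, -283.5, 12.0], [661.4, -241.5, 12.0]] [ 661.857 -262.5     12.   ]
time_s: 9.0
position: [570.2, 27.6, 336.1]
orientation: [2.58, 0.107, 0.035]
force: [-0.1, 0.5, -1.7]
width: 13.9
grip_force: 30.0
time_s: 9.5
position: [576.0, -51.2, 316.9]
orientation: [-3.1, -0.13, -0.002]
force: [-0.0, -0.2, -3.7]
width: 13.8
grip_force: 30.0
time_s: 10.0
position: [578.4, -100.3, 265.7]
orientation: [-2.623, -0.1, 0.035]
force: [-1.1, 0.8, -2.7]
width: 13.3
grip_force: 30.0
```

```bash
cat >> g.py <<'E'
Rg=Ro.from_rotvec([-2.584,-.106,.029]);rel=panR(94.6).inv().apply(np.array([584.1,-330,95.6])-[582,-309,12])
Rp=panR(93.3)*panR(94.6).inv()*Rg; tp=panR(93.3).apply(rel)+[586.1,-320,12]
E
python3 - <<'E'
from g import *
print(tp); delta(tp+[0,0,160],Rp); print(Rp.inv().apply([0,0,1]))
E
```

```text
[ 587.723 -341.042   95.6  ]
tool d [  -9.44   214.328 -110.113] rot [0.039 0.016 0.013] | d in new axes [  -4.951  209.952 -118.517]
[ 0.001 -0.528 -0.85 ]
```

```bash
python3 drive.py '[[0,0,0,0.039,0.016,0.013,8],[0,15,-8,0,0,0,8],[-1,35,-20,0,0,0,8],[-1,42,-24,0,0,0,8],[-1,42,-24,0,0,0,8]]' && python3 drive.py '[[-1,40,-22,0,0,0,8],[0,25,-14,0,0,0,8],[0,11,-6,0,0,0,8],[0,0,0,0,0,0,8],[0,0,0,0,0,0,8]]'
python3 - <<'E'
from g import *
delta(tp+[0,0,160],Rp)
E
```

```text
time_s: 10.5
position: [586.7, -251.1, 264.5]
orientation: [-2.589, -0.088, 0.013]
force: [1.3, -0.6, -3.0]
width: 13.7
grip_force: 30.0
time_s: 11.0
position: [591.0, -334.3, 259.1]
orientation: [-2.584, -0.085, 0.014]
force: [0.7, 0.5, -2.4]
width: 13.6
grip_force: 30.0
tool d [-3.774  7.346 -0.434] rot [-0.001 -0.003  0.008] | d in new axes [-3.719  7.375 -0.418]
```

```bash
python3 drive.py '[[-4,7,0,0,0,0.008,8],[0,10,17,0,0,0,8],[0,18,29,0,0,0,8],[0,18,29,0,0,0,8],[0,10,16,0,0,0,8]]' && python3 drive.py '[[0,8,12,0,0,0,8],[0,5,8,0,0,0,8],[0,0,0,0,0,0,8]]'
python3 - <<'E'
from g import *
delta(tp,Rp); T=cam("top");S=cam("side")
f=lambda i,x,y,w,h,k:cv2.resize(i[y:y+h,x:x+w,::-1],None,fx=k,fy=k,interpolation=cv2.INTER_CUBIC)
cv2.imwrite("pics/j.png",np.hstack([f(T["image"],350,140,125,100,3.2),f(S["image"],180,120,125,100,3.2)]))
E
```

```text
time_s: 11.5
position: [586.6, -339.3, 145.5]
orientation: [-2.582, -0.074, 0.021]
force: [-0.3, 0.1, -1.3]
width: 13.4
grip_force: 30.0
time_s: 11.8
position: [587.8, -341.7, 123.5]
orientation: [-2.584, -0.073, 0.017]
force: [-0.1, 0.4, -1.8]
width: 13.8
grip_force: 30.0
tool d [-0.068 14.178 24.092] rot [-0.001 -0.003 -0.002] | d in new axes [-0.014 14.15  24.108]
```

View pics/j.png

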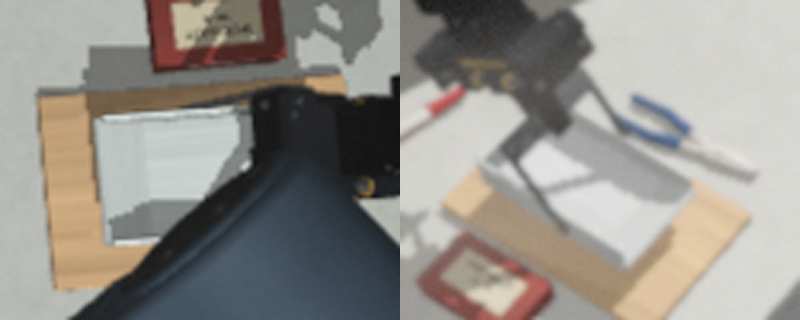

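The pan is empty, hovering level about 28 mm over the board and roughly centred. Lowering it.

```bash
python3 drive.py '[[0,5,8,0,0,0,8],[0,5,8,0,0,0,8],[0,2,4,0,0,0,8],[0,1,2,0,0,0,8],[0,0,0,0,0,0,8]]' && python3 drive.py '[[0,0.5,1,0,0,0,8],[0,0,0,0,0,0,8]]'
```

```text
time_s: 12.4
position: [587.7, -341.2, 98.0]
orientation: [-2.584, -0.073, 0.017]
force: [0.6, 0.2, -2.2]
width: 13.8
grip_force: 30.0
time_s: 12.6
position: [588.0, -341.5, 97.6]
orientation: [-2.585, -0.073, 0.016]
force: [0.5, 0.2, -2.1]
width: 13.2
grip_force: 30.0
```

```bash
python3 drive.py '[[0,0.5,1,0,0,0,8],[0,0,0.5,0,0,0,8],[0,0,0,0,0,0,8]]';python3 drive.py '[[0,0.5,0.5,0,0,0,8],[0,0,0,0,0,0,8]]'
```

```text
time_s: 12.9
position: [587.9, -341.0, 96.0]
orientation: [-2.585, -0.073, 0.016]
force: [0.8, 0.3, -3.7]
width: 13.7
grip_force: 30.0
time_s: 13.1
position: [588.1, -341.2, 95.6]
orientation: [-2.585, -0.073, 0.015]
force: [0.3, 0.8, -0.7]
width: 13.8
grip_force: 30.0
```

```bash
python3 drive.py '[[0,0.3,0.5,0,0,0,8],[0,0,0,0,0,0,8],[0,0,0,0,0,0,22],[0,0,0,0,0,0,45],[0,0,0,0,0,0,50]]'; python3 drive.py '[[0,0,0,0,0,0,50],[0,0,0,0,0,0,50],[0,0,-10,0,0,0,50],[0,0,-25,0,0,0,50],[0,0,-40,0,0,0,50]]';  python3 drive.py '[[0,0,-45,0,0,0,50],[0,0,-45,0,0,0,50],[0,0,-25,0,0,0,50],[0,0,0,0,0,0,50]]'
cat > k.py <<'E'
from g import *
K=np.array([563.,267.6,142]);yaw=2.
x=np.array([np.cos(np.radians(yaw)),np.sin(np.radians(yaw)),0]);z0=np.array([0,0,-1.]);Rk=Ro.from_matrix(np.c_[x,np.cross(z0,x),z0]);tk=K-[0,0,19]
E
python3 - <<'E'
from k import *
delta(tk+[0,0,120],Rk);print(arm.get_obs()["joint_positions"])
T=cam("top");S=cam("side")
f=lambda i,x,y,w,h,k:cv2.resize(i[y:y+h,x:x+w,::-1],None,fx=k,fy=k,interpolation=cv2.INTER_CUBIC)
cv2.imwrite("pics/l_t.png",T["image"][:,:,::-1]);cv2.imwrite("pics/l_s.png",S["image"][:,:,::-1])
cv2.imwrite("pics/l.png",np.hstack([f(T["image"],350,155,125,90,3.2),f(S["image"],180,130,125,90,3.2)]))
E
```

```text
time_s: 13.6
position: [587.9, -341.0, 94.5]
orientation: [-2.584, -0.073, 0.016]
force: [-0.1, -0.2, 0.2]
width: 30.4
grip_force: 0.0
time_s: 14.1
position: [589.0, -379.2, 157.4]
orientation: [-2.58, -0.073, 0.021]
force: [-0.0, -0.8, -0.7]
width: 49.5
grip_force: 0.0
time_s: 14.5
position: [593.6, -445.1, 260.9]
orientation: [-2.593, -0.073, 0.007]
force: [0.0, 0.3, 0.4]
width: 49.7
grip_force: 0.0
tool d [   7.266 -599.922  386.393] rot [-0.547 -0.004  0.021] | d in new axes [  -5.665 -713.378   17.853]
[-0.92   0.885  0.712  0.333  1.985  0.661]
```

View pics/l.png

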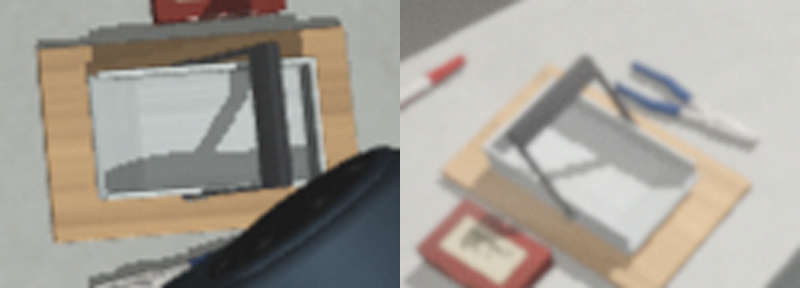

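The pan stands upright, empty and centred on the board, released. Turning the knob 1.2 rad clockwise from j6≈2 would pass the last joint's range, so I'll use the half-turned grasp.

```bash
python3 drive.py '[[0,0,0,-0.137,0,0.005,50],[0,0,0,-0.137,0,0.005,50],[0,0,0,-0.137,0,0.005,50],[0,0,0,-0.137,0,0.005,50],[0,-20,0,0,0,0,50]]'; python3 drive.py '[[0,-45,1,0,0,0,50],[0,-45,1,0,0,0,50],[0,-45,1,0,0,0,50],[0,-45,1,0,0,0,50],[0,-45,1,0,0,0,50]]';python3 drive.py '[[0,-45,1,0,0,0,50],[0,-45,1,0,0,0,50],[0,-45,1,0,0,0,50],[0,-45,1,0,0,0,50],[0,-45,1,0,0,0,50]]';python3 drive.py '[[0,-45,1,0,0,0,50],[0,-45,1,0,0,0,50],[0,-45,1,0,0,0,50],[0,-45,1,0,0,0,50],[0,-30,1,0,0,0,50]]'
python3 - <<'E'
from k import *
delta(tk+[0,0,120],Rk);print(arm.get_obs()["joint_positions"])
E
```

```text
time_s: 15.1
position: [591.5, -417.0, 254.7]
orientation: [-3.132, -0.063, 0.008]
force: [-0.3, 0.4, 0.1]
width: 50.1
grip_force: 0.0
time_s: 15.6
position: [581.7, -192.6, 250.5]
orientation: [-3.13, -0.059, 0.011]
force: [0.6, -0.0, 0.1]
width: 49.8
grip_force: 0.0
time_s: 16.1
position: [572.8, 31.4, 247.5]
orientation: [-3.132, -0.059, 0.012]
force: [0.6, 0.2, 0.5]
width: 49.9
grip_force: 0.0
time_s: 16.6
position: [564.6, 241.6, 244.0]
orientation: [-3.133, -0.063, 0.012]
force: [0.5, -0.8, 0.4]
width: 50.4
grip_force: 0.0
tool d [ -0.569 -25.992   1.199] rot [-0.008  0.007  0.005] | d in new axes [ -0.71  -25.997   0.991]
[0.218 0.492 1.434 0.01  1.222 1.746]
```

```bash
R='[[0,0,0,0,0,-0.149,50],[0,0,0,0,0,-0.149,50],[0,0,0,0,0,-0.149,50],[0,0,0,0,0,-0.149,50],[0,0,0,0,0,-0.149,50]]'; echo ok >/dev/null
python3 drive.py '[[0,0,0,0,0,-0.149,50],[0,0,0,0,0,-0.149,50],[0,0,0,0,0,-0.149,50],[0,0,0,0,0,-0.149,50],[0,0,0,0,0,-0.149,50]]'; python3 drive.py '[[0,0,0,0,0,-0.149,50],[0,0,0,0,0,-0.149,50],[0,0,0,0,0,-0.149,50],[0,0,0,0,0,-0.149,50],[0,0,0,0,0,-0.149,50]]'; python3 drive.py '[[0,0,0,0,0,-0.149,50],[0,0,0,0,0,-0.149,50],[0,0,0,0,0,-0.149,50],[0,0,0,0,0,-0.149,50],[0,0,0,0,0,-0.149,50]]'; python3 drive.py '[[0,0,0,0,0,-0.149,50],[0,0,0,0,0,-0.149,50],[0,0,0,0,0,-0.149,50],[0,0,0,0,0,-0.149,50],[0,0,0,0,0,-0.149,50]]'; python3 drive.py '[[0,0,0,0,0,-0.149,50],[0,0,0,0,0,0,50]]'
python3 - <<'E'
from k import *
delta(tk+[0,0,120],Rk*Ro.from_rotvec([0,0,np.pi]));print(arm.get_obs()["joint_positions"])
E
```

```text
time_s: 17.1
position: [565.1, 238.7, 243.8]
orientation: [-2.892, -1.204, 0.008]
force: [0.4, 0.6, -0.5]
width: 49.8
grip_force: 0.0
time_s: 17.6
position: [565.2, 238.6, 243.9]
orientation: [-2.254, -2.173, 0.002]
force: [-0.2, 0.1, 0.8]
width: 50.2
grip_force: 0.0
time_s: 18.1
position: [565.2, 238.6, 243.9]
orientation: [-1.309, -2.845, -0.004]
force: [-0.5, -0.4, 0.2]
width: 50.5
grip_force: 0.0
time_s: 18.6
position: [565.2, 238.6, 243.9]
orientation: [-0.184, -3.128, -0.01]
force: [-0.3, 0.2, 0.0]
width: 50.0
grip_force: 0.0
time_s: 18.8
position: [565.5, 238.6, 244.2]
orientation: [0.039, -3.134, -0.011]
force: [0.2, 0.4, -0.6]
width: 50.0
grip_force: 0.0
tool d [ 1.736 29.084  1.373] rot [ 0.007 -0.007 -0.01 ] | d in new axes [ 1.456 29.108  1.156]
[ 0.213  0.491  1.435  0.009  1.222 -1.386]
```

```bash
python3 drive.py '[[2,15,0,0.007,-0.007,-0.01,50],[0,14,20,0,0,0,50],[0,0,35,0,0,0,50],[0,0,30,0,0,0,50],[0,0,20,0,0,0,50]]'; python3 drive.py '[[0,0,10,0,0,0,50],[0,0,0,0,0,0,50],[0,0,0,0,0,0,50]]'
python3 - <<'E'
from k import *
delta(tk,Rk*Ro.from_rotvec([0,0,np.pi]))
T=cam("top");S=cam("side")
f=lambda i,x,y,w,h,k:cv2.resize(i[y:y+h,x:x+w,::-1],None,fx=k,fy=k,interpolation=cv2.INTER_CUBIC)
cv2.imwrite("pics/n.png",np.hstack([f(T["image"],160,165,80,70,5),f(S["image"],365,220,80,70,5)]))
E
```

```text
time_s: 19.3
position: [563.2, 268.5, 138.7]
orientation: [-0.052, 3.14, 0.0]
force: [0.0, -0.1, -0.1]
width: 50.3
grip_force: 0.0
time_s: 19.6
position: [566.1, 268.1, 132.2]
orientation: [-0.053, 3.135, 0.002]
force: [0.4, -0.2, 1.3]
width: 50.1
grip_force: 0.0
tool d [ 3.207 -0.363  9.169] rot [ 0.001  0.006 -0.001] | d in new axes [ 3.153 -0.348  9.188]
```

View pics/n.png

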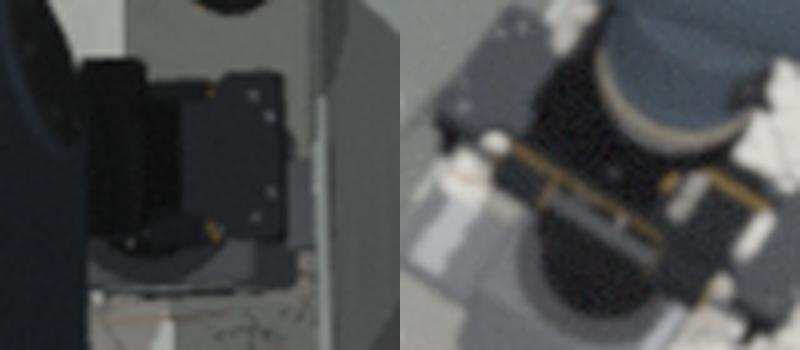

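The gripper's body hides the knob in both views. The disc shows centred around (605, 260) in the right half. The pose matches the measured axis, so I'll lower and close.

```bash
python3 drive.py '[[3,0,4,0,0.006,0,50],[0,0,3,0,0,0,50],[0,0,0,0,0,0,30],[0,0,0,0,0,0,8],[0,0,0,0,0,0,8]]'; python3 drive.py '[[0,0,0,0,0,0,8],[0,0,0,0,0,0,8],[0,0,0,0,0,0,8]]'
```

```text
time_s: 20.2
position: [563.0, 267.3, 124.7]
orientation: [0.053, -3.14, -0.002]
force: [-1.2, -0.1, 0.5]
width: 33.4
grip_force: 0.0
time_s: 20.5
position: [562.9, 268.9, 124.7]
orientation: [0.052, -3.141, -0.007]
force: [-0.5, 5.3, -0.4]
width: 13.9
grip_force: 30.0
```

```bash
python3 drive.py '[[0,1.5,0,0,0,0,8],[0,0,0,0,0,0.1,8],[0,0,0,0,0,0.1,8],[0,0,0,0,0,0.1,8],[0,0,0,0,0,0,8]]'
python3 -c "
from plant import arm;o=arm.get_obs();print(o['force'],o['ft_torque'],o['joint_positions'])"
```

```text
time_s: 21.0
position: [562.9, 268.7, 124.7]
orientation: [-0.416, -3.113, -0.001]
force: [0.7, 0.8, 0.7]
width: 13.5
grip_force: 30.0
[0.69876984 0.77761754 0.69708248] [ 0.15895225 -0.16645233  0.08341828] [ 2.66104867e-01  6.44895239e-01  1.52062228e+00  1.01342248e-03
  9.76860402e-01 -1.03954568e+00]
```

Forces are near zero, so it turns freely. Continuing.

```bash
python3 drive.py '[[0,0,0,0,0,0.1,8],[0,0,0,0,0,0.1,8],[0,0,0,0,0,0.1,8],[0,0,0,0,0,0.1,8],[0,0,0,0,0,0.1,8]]';python3 drive.py '[[0,0,0,0,0,0.1,8],[0,0,0,0,0,0.1,8],[0,0,0,0,0,0.1,8],[0,0,0,0,0,0.08,8],[0,0,0,0,0,0,8]]'
python3 -c "
from plant import arm;o=arm.get_obs();print(o['force'],o['ft_torque'],o['joint_positions'])"
```

```text
time_s: 21.5
position: [562.7, 268.4, 124.7]
orientation: [-1.176, -2.912, 0.001]
force: [-0.2, -0.7, 1.0]
width: 13.8
grip_force: 30.0
time_s: 22.0
position: [562.5, 268.3, 124.7]
orientation: [-1.7, -2.64, 0.002]
force: [-0.7, -0.1, 0.6]
width: 13.8
grip_force: 30.0
[-0.74321444 -0.09228676  0.63041703] [-0.22661884  0.09689767 -0.14432323] [ 2.65772730e-01  6.44729839e-01  1.52110170e+00  5.86689547e-04
  9.77709308e-01 -1.60983057e-01]
```

```bash
python3 drive.py '[[0,0,0,0,0,0.04,8],[0,0,0,0,0,0,8],[0,0,0,0,0,0,30],[0,0,0,0,0,0,50],[0,0,0,0,0,0,50]]';python3 drive.py '[[0,0,0,0,0,0,50],[0,0,-10,0,0,0,50],[0,0,-30,0,0,0,50],[0,0,-40,0,0,0,50],[0,0,-40,0,0,0,50]]';python3 drive.py '[[0,-40,-40,0,0,0,50],[0,-45,-10,0,0,0,50],[0,-45,0,0,0,0,50],[0,-45,0,0,0,0,50],[0,0,0,0,0,0,50]]'
python3 - <<'E'
from k import *
T=cam("top");S=cam("side")
cv2.imwrite("pics/z.png",np.vstack([np.hstack([cv2.resize(T["image"],(400,250),interpolation=3),cv2.resize(S["image"],(400,250),interpolation=3)]),np.hstack([cv2.resize(T["image"][165:235,160:240],(400,350)),cv2.resize(S["image"][220:290,365:445],(400,350))])])[:,:,::-1])
E
```

```text
time_s: 22.5
position: [563.1, 268.9, 124.5]
orientation: [-1.755, -2.604, -0.001]
force: [-0.3, -0.7, 0.4]
width: 30.1
grip_force: 0.0
time_s: 23.0
position: [562.7, 268.6, 246.2]
orientation: [-1.755, -2.604, 0.0]
force: [0.9, 0.2, 0.9]
width: 49.6
grip_force: 0.0
time_s: 23.5
position: [397.0, 202.9, 289.6]
orientation: [-1.751, -2.6, 0.009]
force: [0.9, 0.5, 1.0]
width: 50.0
grip_force: 0.0
```

View pics/z.png

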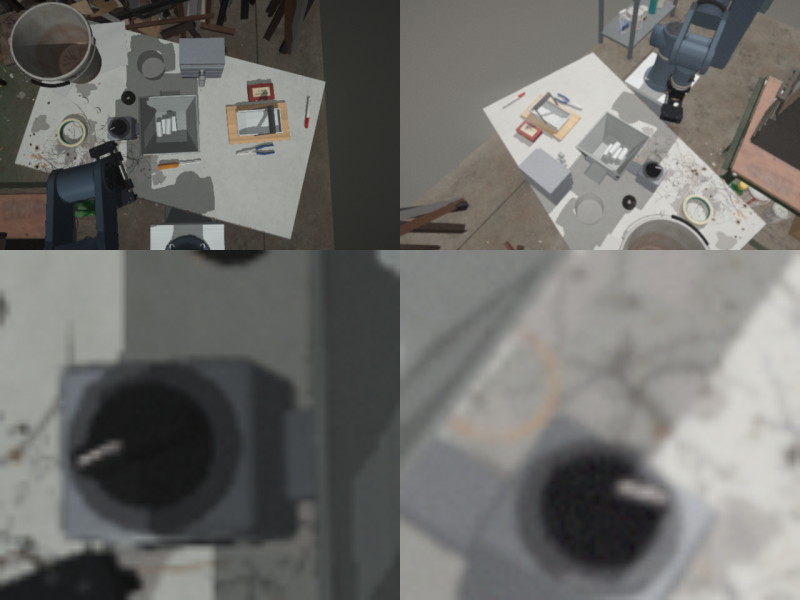

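The knob's pointer now lies from (120, 443) to (80, 462), about 65–70° clockwise, so it is at its stop. Four off-cuts lie in the hopper and the pan stands on its board. A quick numeric check of centring comes before handing in.

Run:
```python
from g import *
T=cam("top");i=T["image"];hsv=cv2.cvtColor(i,cv2.COLOR_RGB2HSV)
m=cv2.inRange(hsv,(8,70,50),(25,230,255));m[:140]=0;m[250:]=0;m[:,:350]=0;m[:,475:]=0
m=cv2.morphologyEx(m,cv2.MORPH_OPEN,np.ones((3,3)));c=np.vstack([k for k in cv2.findContours(m,0,2)[0] if cv2.contourArea(k)>50])
ap=cv2.boxPoints(cv2.minAreaRect(c));Xb=plane(T,ap,12)
p=np.zeros_like(m);p[cv2.fillPoly(p.copy(),[ap.astype(int)],255)>0]=255
p=p&~cv2.inRange(hsv,(8,50,40),(25,230,255));p=cv2.morphologyEx(p,cv2.MORPH_OPEN,np.ones((5,5)))
k=max(cv2.findContours(p,0,2)[0],key=cv2.contourArea);r=cv2.minAreaRect(k)
print("board",Xb.mean(0),"pan rim",plane(T,cv2.boxPoints(r),46).round(0).tolist(),plane(T,r[0],46))
```

```text
board [ 585.231 -319.349   12.   ] pan rim [[642.0, -215.0, 46.0], [659.0, -409.0, 46.0], [537.0, -416.0, 46.0], [520.0, -224.0, 46.0]] [[ 589.365 -316.056   46.   ]]
```

```bash
python3 -c "
from plant import arm;print(arm.sign_off())"
```

```text
the job is handed in; nothing more can be done
None
```

The job is handed in: all four off-cuts are in the hopper, the empty pan stands within about 5 mm of the board's middle and is released, and the knob was then turned clockwise to its stop, finishing at about 24 s of the 64 s limit.

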